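# Pin the shaft of the lab stand

### The arm

A 6-joint arm with a two-finger parallel gripper is mounted at the origin on the work surface. World frame = base frame: x ahead of the robot, y to its left, z up, the work surface at z = 0. Lengths are in m, angles in rad, forces in N, time in s.
With the tool pointing down it reaches from about 0.425 to 0.95 m from the base axis. Payload 3.5 kg.
Tool frame: the origin (TCP) lies between the finger pads; the fingertips stand 14 mm ahead of it and the grasp point (between the pads) lies 5 mm behind it (ctrl.tip_extent is the distance from the TCP to the fingertips, in m); x points along the fingers, z is the direction in which the jaws open and shut, and the axes are right-handed (so a half turn about x gives the same grasp; the last joint's range is limited). The gripper opens to 85 mm and grips with 20 to 120 N. Pads are 22 mm wide; open, the fingers measure 114 mm over their backs; the gripper's body (76 mm by 85 mm) begins 54 mm behind the grasp point. The pads swing forward as they close: fully open they stand 13 mm farther back than shut.
Start: joints at [-1.471, 0.286, 1.577, -0, 1.279, -0.15], TCP at [0.167, -0.654, 0.245] pointing down, gripper open.
Joint ranges: [-2.77, 2.77], [-0.9, 2.22], [0.21, 2.48], [-1.53, 4.67], [0.24, 2.81], [-2.84, 2.84]. Speed limits (rad/s): [2.79, 2.79, 3.14, 3.14, 3.14, 3.14].

### API

Orientations are given as a unit quaternion [x, y, z, w].
In Python, from plant import ctrl gives the robot as it stands.
- The arm moves only by the tool move_arm, never from a script. Its argument "commands" is one flat list of numbers, 4 for each row, row after row: the shift along the tool's x, y, z in units of 25 mm (1.0 is 25 mm), then the turn about the tool's x in units of 5 degrees (1.0 is 5 degrees). A call has 1 to 20 rows; each row shifts and turns the commanded pose from where the row before left it, along the tool's axes as they then stand; what a row does not reach is not made up. A row lasts 1/8 s, in which the tool goes at most 62.5 mm and 10.7 degrees, less where a joint would pass 70% of its speed; a pose out of reach is approached as far as the arm can. A call is refused whole if a number of a shift passes 1 or a number of a turn 1, either way. A call with a gripper value outside its range is refused whole. "jaw" is the finger opening in mm, from 0 to 85.4, set as the call begins (left out, the last holds). The fingers move at their own pace and stop on an object; "force" is the grip in N (left out, the last holds). Time passes only in rows, so rows that do not move let the fingers close. It gives the time, the measured TCP pose, the force and the opening at its end, in the units of the state.
- ctrl.get_state(): the state, without advancing time (a new reading comes with each control period).
- ctrl.read_camera(name): name is "scene" or "top" or "wrist"; returns the picture (420x560x3 uint8, red, green, blue); there is no depth.
- ctrl.get_calibration(name): a dict with "camera_matrix" (3x3 intrinsics, pixels), "k1" (the pictures are not rectified: a ray, as slopes to the right and down, at radius r is drawn at 1 + k1 r^2 times it, then the intrinsics apply), "camera_from_world" (4x4, takes a point from world to camera coordinates); the wrist camera has in their place "mount" (4x4, takes a point from camera to tool coordinates, whose origin is the TCP and whose axes are the tool frame's). Camera axes: x right, y down, z forward; pixel columns grow to the right and rows downward; lengths in m; the calibration is good to about 2 mm. A picture is of the moment at which its call begins: read the wrist's pose just before it. get_calibration takes no time and is no camera call.
- ctrl.sign_off(): hands the job in, once; it reports no verdict.
The state is a dict: "time": time; "qpos": joint angles; "dq": joint speeds; "joint_efforts": joint torques, N m; "eef_pos": TCP position; "tcp_rot": TCP orientation; "contact_force": force on the tool from outside, world axes, zero at the start; "wrist_torque": the same for the moment, N m; "opening": opening from 0.0 (shut) to 1.0 (fully open).
Only numpy, scipy, OpenCV 4.12 (cv2) and the standard library are available. Lean on these libraries where they do the work, as an engineer would, in place of code of your own. Each camera call takes 0.05 s, during which the arm holds its last target.

### The job

Take the linchpin out of its storage block and push it down through the cross hole near the free end of the stand's shaft until its shoulder sits fully home, with its ring pointing out past the shaft's free end; find the hole by feel if you must and never press hard. Then swing the ring down over the shaft's end until it clicks past the sprung ball underneath and rests against the pin's point, and let go; leave the other things where they are.

Things in the scene. Friction and masses are not known exactly. Their poses are not given: they have to be found in the camera images.
- pin: Steel linchpin, 75 to 120 g. Origin on its axis at the underside of the shoulder (the face that seats on the shaft); z up out of the head, x to the side of the ring. Shoulder 22 mm across, 4 thick, then a block (14 along x, 22 along y) up to 14 mm. Starts upright in the storage block, shoulder on its top, its x within 80 degrees of the world's +y and of the stand's +x.
- pin_grip (a point): Where to grip the pin, 40 mm above its origin: a bar 16 mm (pin x) by 14 mm (pin y), from 14 to 52 mm above the origin. Pinch its two y faces from above; fingertips kept 20 mm or more above the origin clear the ring.
- pin_point (a point): Point of the shank, 36 mm below the pin's origin. Shank 10 mm in diameter, its last 5 mm tapering to a flat end 9 mm across.
- ring (a joint): Swing of the ring about its hinge, which runs along the pin's y, 8 mm above the pin's origin. At 0 the ring points along the pin's x, 25 degrees up; grows as it swings down: 0.436 is level, 1.815 its stop, 79 degrees below level, where it lies against the pin's point. Starts at 0 to 0.35, stays where it is left (friction 0.015 N m).
- ring_end (a point): Middle of the ring's far bar, 40 mm from the hinge. The ring is a loop of 5 mm steel wire: two straight side legs 48 mm apart between centres (43 mm clear inside), from 13 to 31 mm from the hinge, narrowing to the hinge at one end and to the far bar, 28 mm wide, at the other.
- stand: Lab stand, fixed: grey base plate (top 18 mm up), black column, bearing block, and a level steel shaft pointing along this body's +x to its free end. Origin on the bench below where the cross hole would be with the shaft fully out; z up. The shaft is clamped, pushed in by an unmeasured 4 to 24 mm. Pin and ring must never press on the stand with over 45 N: even touching it at 20 mm/s jolts to 36 N, so go slower.
- hole_out (a point): At the height of the shaft's flat top (121 mm), where the hole's mouth would be if fully out; the real mouth lies 4 to 24 mm from here along the stand's -x. Hole vertical, right through, 11.5 mm wide, 0.5 mm chamfer, 18 mm from the shaft's free end. 13 mm down a sprung ball rubs the pin's side: the pin does not drop, it is pushed home with about 2 to 5 N.
- under_out (a point): 22 mm below hole_out, at the height of the shaft's underside (99 mm). The shaft's end part is a bar 24 mm wide (stand y), 22 mm high. Under it, 13.5 mm beyond the real hole, a sprung ball 10 mm across stands out 6 mm; with the pin home the ring's far bar must be pushed in past it (some 1 to 5 N) until it clicks.
- bearing (a point): Centre of the bearing block's front face, 87 mm behind hole_out and 110 mm up, where the shaft (here round, 29 mm) comes out; the block's top is at 145 mm, the column behind it reaches 218 mm. A collar 44 mm in diameter sits on the shaft 44 to 58 mm behind the hole.
- holder: Black storage block, 56 by 56 by 45 mm high, fixed to the bench, with a 12 mm hole 41 mm deep in its top in which the pin stands. Origin at the centre of its underside.
- washbottle: Bystander: glass wash bottle, 72 mm foot, 165 mm high, on a 12 mm thick blue mat. Origin at the centre of its foot.
- meter: Bystander: small black flow meter on a foot of 60 by 50 mm, 112 mm high. Origin at the centre of its underside.
- driver: Bystander: screwdriver, 160 mm long, lying on the bench along its x.

How it is judged:
On the way, in this order (a step that is already met when the one before it is completed fails the run):
1. the pin is fully home in the shaft's hole, its ring not yet swung down (x of pin in the frame of stand between -0.026 and -0.002 m and y of pin in the frame of stand between -0.003 and 0.003 m and z of pin in the frame of stand between 0.117 and 0.123 m and angle between the z axis of pin and the z axis of stand, either way round below 0.105 rad and value of joint ring below 1.2 rad), for 0.2 s.
2. the ring is swung down past the ball under the shaft, the pin still home (x of pin in the frame of stand between -0.026 and -0.002 m and y of pin in the frame of stand between -0.003 and 0.003 m and z of pin in the frame of stand between 0.117 and 0.123 m and angle between the z axis of pin and the z axis of stand, either way round below 0.105 rad and value of joint ring above 1.71 rad), for 0.2 s.
At the end, for the whole second after the job is handed in: The pin stands in the shaft's hole (within 3 mm of the shaft's mid plane, between 2 and 26 mm inward of the fully-out place), upright within 6 degrees, its shoulder within 2 mm of the shaft's flat top, its ring swung down beyond 1.71 rad (past the ball), released and at rest (all of step 2 and linear speed of pin below 0.02 m/s); the robot touches nothing.
It fails at once if the pin or its ring is pressed on the stand with more than 45 N (contact force between pin and stand above 45 N).
It fails at once if a bystander is moved by more than 20 mm (distance of any of washbottle, meter, driver from where it was at the start of the episode above 0.02 m).
It also fails if it takes over 61 s, if anything falls off the work surface, if the arm or the gripper's body presses on something with over 40 N, if the wrist force passes 120 N, or if a joint passes its speed limit or range.

## Working session

There is one attempt and no reset: what is moved stays moved. The work goes in short steps, Python scripts to look and compute and a tool call to move; the robot and the scene stay as the last step left them, time stands still between calls to the robot, and variables do not carry over. Pictures are saved under pics/ and viewed, and the job is handed in when it is done.

Besides the shell and the picture viewer there is one more tool, called after "Request:" as name(argument=value, ...) on one line, values as JSON. move_arm: Moves the arm, as the interface text tells. Its arguments: {"type":"object","properties":{"commands":{"type":"array"},"jaw":{"type":"number"},"force":{"type":"number"}},"required":["commands"]}

```bash
ls; mkdir -p pics
python3 - <<'E'
from plant import ctrl
import cv2, numpy as np
s=ctrl.get_state(); print(s)
for n in ("scene","top","wrist"):
    im=ctrl.read_camera(n); cv2.imwrite(f"pics/{n}0.png",im[:,:,::-1])
    print(n,ctrl.get_calibration(n))
print(ctrl.tip_extent)
E
```

```text
pics
{'time': 0.0, 'qpos': array([-1.47098640e+00,  2.87160644e-01,  1.57813948e+00,  6.94442894e-07,
        1.27861652e+00, -1.50011026e-01]), 'dq': array([ 9.04216896e-05, -4.54223758e-04, -2.13118378e-03,  6.44271791e-04,
       -9.07950941e-04, -1.67781461e-03]), 'joint_efforts': array([-9.08184802e-06, -4.05982733e+01, -2.92624694e+01, -2.87279363e-04,
        5.82877983e-03,  9.90398057e-07]), 'eef_pos': array([ 0.16684045, -0.65342378,  0.24397081]), 'tcp_rot': array([ 0.43440678,  0.55896301, -0.43321566,  0.55783088]), 'contact_force': array([ 0.01698521,  0.00361737, -0.1043713 ]), 'wrist_torque': array([ 0.0095105 , -0.01479484,  0.03329648]), 'opening': 1.0011430120833855}
scene {'camera_matrix': array([[405.05961713,   0.        , 289.3788563 ],
       [  0.        , 405.05961713, 209.84149074],
       [  0.        ,   0.        ,   1.        ]]), 'k1': -0.048021846766767455, 'camera_from_world': array([[-0.81480975,  0.57971744, -0.00357285,  0.34780676],
       [ 0.45178637,  0.63111281, -0.63054397, -0.27115747],
       [-0.36328246, -0.51538754, -0.77614531,  1.1402
[... 404 characters left out ...]
0.5581624 ],
       [ 0.15934419,  0.00753601, -0.98719433,  0.86315365],
       [ 0.        ,  0.        ,  0.        ,  1.        ]])}
wrist {'camera_matrix': array([[345.2900646 ,   0.        , 275.26756342],
       [  0.        , 345.2900646 , 212.56498657],
       [  0.        ,   0.        ,   1.        ]]), 'k1': 0.007009189077684346, 'mount': array([[ 8.63260292e-04, -2.94161935e-01,  9.55755204e-01,
        -1.28940496e-01],
       [-2.85124106e-04, -9.55755594e-01, -2.94161798e-01,
         7.60884902e-02],
       [ 9.99999587e-01, -1.85706492e-05, -9.08938512e-04,
        -2.34436921e-04],
       [ 0.00000000e+00,  0.00000000e+00,  0.00000000e+00,
         1.00000000e+00]])}
0.014
```

View pics/scene0.png

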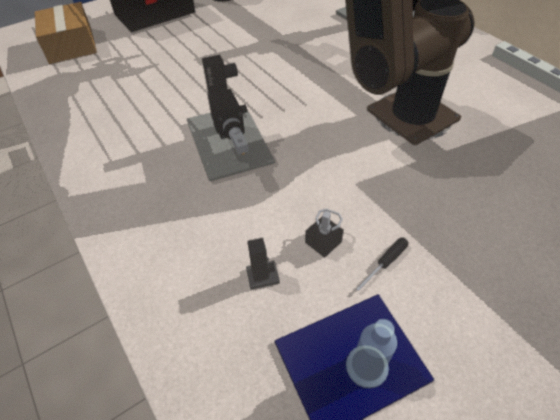

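View pics/top0.png

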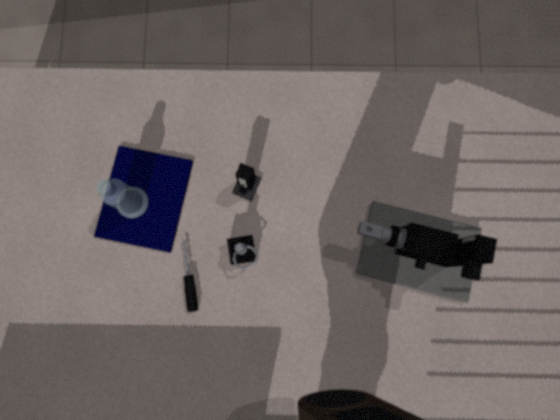

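View pics/wrist0.png

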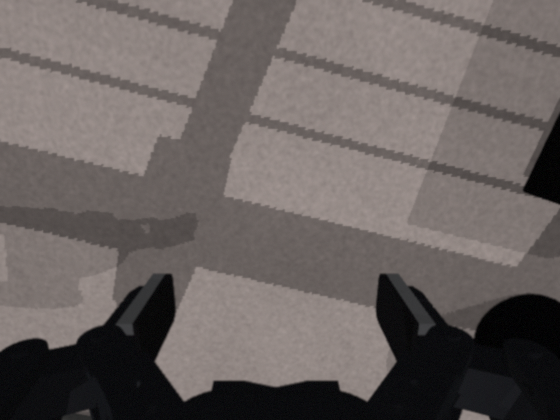

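The overview pictures show the stand at top-image (430,245) with its shaft end near (362,229), the holder and pin at (241,250), the meter at (246,182), the screwdriver at (190,280), and the bottle on its mat at (125,200). I'll zoom in to measure.

```bash
cat > h.py <<'E'
from plant import ctrl
import cv2, numpy as np
from scipy.spatial.transform import Rotation as R
def cal(n,st=None):
    c=ctrl.get_calibration(n); K=c['camera_matrix'];k1=c['k1']
    if n=='wrist':
        T=np.eye(4);T[:3,:3]=R.from_quat(st['tcp_rot']).as_matrix();T[:3,3]=st['eef_pos']
        W=T@c['mount']
    else: W=np.linalg.inv(c['camera_from_world'])
    return K,k1,W
def px2w(n,uv,z,st=None):
    K,k1,W=cal(n,st); d=np.array([(uv[0]-K[0,2])/K[0,0],(uv[1]-K[1,2])/K[1,1]])
    s=d.copy()
    for _ in range(10): s=d/(1+k1*(s@s))
    r=W[:3,:3]@np.array([s[0],s[1],1]); o=W[:3,3]
    return o+r*(z-o[2])/r[2]
def w2px(n,p,st=None):
    K,k1,W=cal(n,st); q=np.linalg.inv(W)@np.append(p,1); s=q[:2]/q[2]; s=s*(1+k1*s@s)
    return K[0,0]*s[0]+K[0,2],K[1,1]*s[1]+K[1,2]
def crop(im,x0,y0,w,h,f,name):
    c=cv2.resize(im[y0:y0+h,x0:x0+w],None,fx=f,fy=f,interpolation=cv2.INTER_CUBIC)[:,:,::-1].copy()
    c=cv2.convertScaleAbs(c,alpha=1.3,beta=15)
    for i in range(0,w,10):
        cv2.line(c,(i*f,0),(i*f,6 if i%50 else 14),(0,0,255),1)
        if i%20==0: cv2.putText(c,str(x0+i),(i*f,24),0,.35,(0,0,255),1)
    for i in range(0,h,10):
        cv2.line(c,(0,i*f),(6,i*f),(0,0,255),1)
        if i%20==0: cv2.putText(c,str(y0+i),(8,i*f+4),0,.35,(0,0,255),1)
    cv2.imwrite(name,c)
E
python3 - <<'E'
import cv2
from h import *
im=cv2.imread('pics/top0.png')[:,:,::-1]
crop(im,340,190,160,110,5,'pics/t_stand.png')
crop(im,215,150,75,125,4,'pics/t_hold.png')
im=cv2.imread('pics/scene0.png')[:,:,::-1]
crop(im,180,40,180,150,4,'pics/s_stand.png')
crop(im,240,190,120,110,5,'pics/s_hold.png')
E
```

```text
(no output)
```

View pics/t_stand.png

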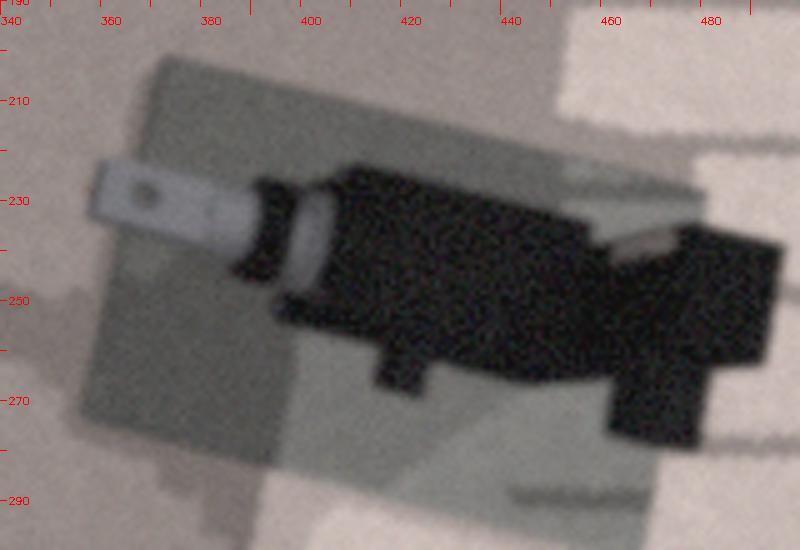

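View pics/t_hold.png

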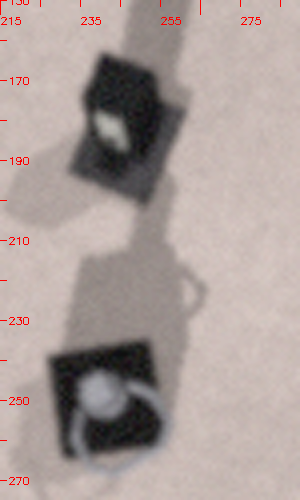

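View pics/s_stand.png

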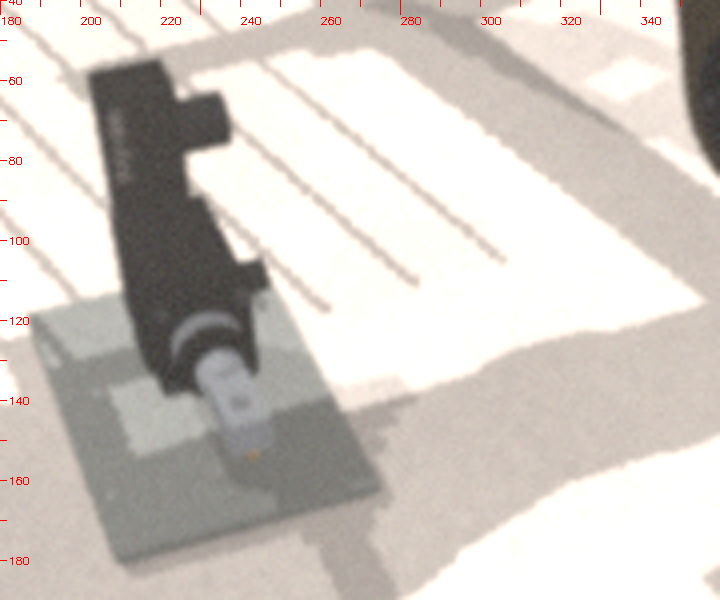

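View pics/s_hold.png

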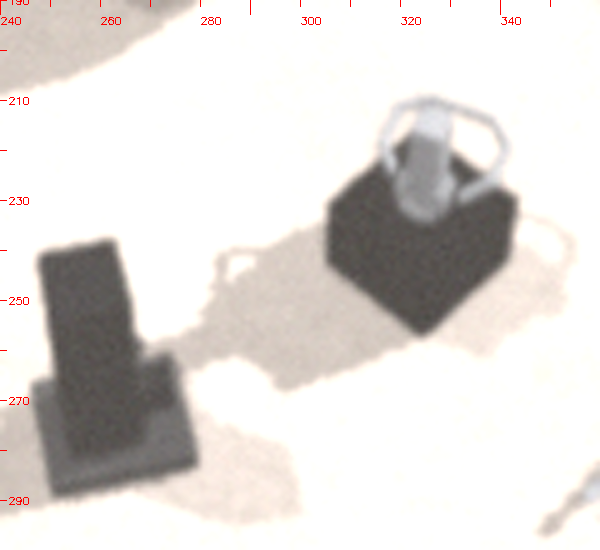

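Run:
```python
from h import *
np.set_printoptions(precision=4,suppress=True)
print('hole',px2w('top',(369,228.7),.121),px2w('scene',(238.6,140.3),.121))
print('end',px2w('top',(358.8,227.5),.121))
# shaft edges top: 
for p in [(360.5,222),(390,227),(357.5,233),(388,240),(372,201),(480.5,228)]: print(p,px2w('top',p,.121 if p[0]<371 or p[1]>226.5 and p[0]<400 else .018))
print('pin',px2w('top',(240.7,247.3),.097),px2w('scene',(325,213),.097))
print('holder', [px2w('top',p,.045) for p in [(227.5,239),(252.3,235),(255.5,260.5),(231,264.5)]])
print('meter',px2w('top',(246,182),.1), px2w('top',(246,190),.0))
W=cal('wrist',ctrl.get_state())[2];print(W)
Rm=R.from_quat(ctrl.get_state()['tcp_rot']).as_matrix();print(Rm)
```

```text
hole [ 0.5182 -0.0647  0.121 ] [ 0.5185 -0.0635  0.121 ]
end [ 0.5203 -0.0446  0.121 ]
(360.5, 222) [ 0.5314 -0.0482  0.121 ]
(390, 227) [ 0.5222 -0.1063  0.121 ]
(357.5, 233) [ 0.5093 -0.0418  0.121 ]
(388, 240) [ 0.4963 -0.1016  0.121 ]
(372, 201) [ 0.5947 -0.0966  0.018 ]
(480.5, 228) [ 0.5368 -0.3357  0.018 ]
pin [0.4795 0.1907 0.097 ] [0.4788 0.1936 0.097 ]
holder [array([0.5012, 0.2238, 0.045 ]), array([0.5106, 0.1704, 0.045 ]), array([0.4558, 0.1623, 0.045 ]), array([0.4465, 0.2146, 0.045 ])]
meter [0.6149 0.1831 0.1   ] [0.6201 0.1896 0.    ]
[[ 0.2469 -0.926  -0.2854  0.2405]
 [-0.969  -0.2368 -0.0701 -0.6348]
 [-0.0027  0.2939 -0.9558  0.3732]
 [ 0.      0.      0.      1.    ]]
[[-0.0002  0.969   0.2472]
 [ 0.0018  0.2472 -0.969 ]
 [-1.      0.0003 -0.0018]]
```

```bash
cat >> h.py <<'E'
def yaw(st):
    m=R.from_quat(st['tcp_rot']).as_matrix(); return np.degrees(np.arctan2(m[1,1],m[0,1]))
def plan(wps,step=0.9,nd=1,p0=None,y0=None):
    """wps: list of (x,y,z,yaw_deg of tool y, nrows or None); prints rows"""
    st=ctrl.get_state(); p=np.array(p0 if p0 is not None else st['eef_pos']); y=y0 if y0 is not None else yaw(st); out=[]
    for w in wps:
        t=np.array(w[:3]); dy=(w[3]-y+180)%360-180
        m=max(np.abs(t-p).max()*1.15/.025/step, abs(dy)/5/step); n=w[4] if len(w)>4 and w[4] else int(np.ceil(m))
        n=max(n,1)
        for i in range(n):
            k=n-i; d=(t-p)/k; a=np.radians(y); ay=np.array([np.cos(a),np.sin(a),0]); ax=np.array([0,0,-1.]); az=np.cross(ax,ay)
            r=np.round([d@ax/.025,d@ay/.025,d@az/.025,-((w[3]-y+180)%360-180)/k/5],nd)
            r=np.clip(r,-1,1)
            p=p+.025*(r[0]*ax+r[1]*ay+r[2]*az); y=y-5*r[3]; out.append(r)
    print(len(out),'rows; end',p.round(4),round(y,2))
    for i in range(0,len(out),20): print(', '.join('%g'%v for r in out[i:i+20] for v in r)); print()
E
python3 - <<'E'
from h import *
plan([(.24,-.54,.32,25),(.43,-.22,.33,55),(.515,-.055,.27,77)])
E
```

```text
32 rows; end [ 0.5154 -0.0557  0.2692] 76.81
-0.5, 0.7, -0.6, -0.4, -0.5, 0.7, -0.6, -0.3, -0.5, 0.7, -0.6, -0.4, -0.5, 0.7, -0.5, -0.3, -0.5, 0.7, -0.5, -0.4, -0.5, 0.7, -0.6, -0.3, -0, 0.7, -0.5, -0.4, -0, 0.7, -0.5, -0.4, -0, 0.8, -0.4, -0.3, -0, 0.8, -0.4, -0.4, -0, 0.8, -0.4, -0.3, -0, 0.8, -0.4, -0.4, -0, 0.8, -0.3, -0.3, -0, 0.8, -0.3, -0.4, -0, 0.8, -0.3, -0.3, -0.1, 0.8, -0.3, -0.4, -0, 0.8, -0.3, -0.3, -0.1, 0.9, -0.2, -0.4, -0, 0.9, -0.2, -0.3, -0.1, 0.9, -0.2, -0.4

-0, 0.8, -0.1, -0.3, -0.1, 0.9, -0.1, -0.4, -0, 0.8, -0.1, -0.3, 0.3, 0.8, -0.1, -0.5, 0.3, 0.8, -0.1, -0.5, 0.3, 0.8, -0, -0.5, 0.2, 0.8, -0, -0.5, 0.3, 0.9, 0, -0.5, 0.2, 0.8, 0.1, -0.5, 0.3, 0.8, 0.1, -0.5, 0.2, 0.9, 0.1, -0.5, 0.3, 0.8, 0.2, -0.4
```

Request:
move_arm(commands=[-0.5,0.7,-0.6,-0.4,-0.5,0.7,-0.6,-0.3,-0.5,0.7,-0.6,-0.4,-0.5,0.7,-0.5,-0.3,-0.5,0.7,-0.5,-0.4,-0.5,0.7,-0.6,-0.3,0,0.7,-0.5,-0.4,0,0.7,-0.5,-0.4,0,0.8,-0.4,-0.3,0,0.8,-0.4,-0.4,0,0.8,-0.4,-0.3,0,0.8,-0.4,-0.4,0,0.8,-0.3,-0.3,0,0.8,-0.3,-0.4,0,0.8,-0.3,-0.3,-0.1,0.8,-0.3,-0.4,0,0.8,-0.3,-0.3,-0.1,0.9,-0.2,-0.4,0,0.9,-0.2,-0.3,-0.1,0.9,-0.2,-0.4], jaw=85)

```text
time: 2.65
eef_pos: [0.3972, -0.2738, 0.3277]
tcp_rot: [0.242, 0.664, -0.242, 0.664]
contact_force: [0.1, 0.1, -0.0]
opening: 0.996
```

Request:
move_arm(commands=[0,0.8,-0.1,-0.3,-0.1,0.9,-0.1,-0.4,0,0.8,-0.1,-0.3,0.3,0.8,-0.1,-0.5,0.3,0.8,-0.1,-0.5,0.3,0.8,0,-0.5,0.2,0.8,0,-0.5,0.3,0.9,0,-0.5,0.2,0.8,0.1,-0.5,0.3,0.8,0.1,-0.5,0.2,0.9,0.1,-0.5,0.3,0.8,0.2,-0.4,0,0,0,0])

```text
time: 4.28
eef_pos: [0.5152, -0.0547, 0.2696]
tcp_rot: [0.08, 0.703, -0.08, 0.702]
contact_force: [0.5, -0.7, 0.5]
opening: 1.0
```

Run:
```python
from h import *
st=ctrl.get_state(); im=ctrl.read_camera('wrist'); np.save('w1.npy',np.r_[st['eef_pos'],st['tcp_rot']])
cv2.imwrite('pics/w1.png',im[:,:,::-1]); print(st['time'],st['eef_pos'],yaw(st),st['qpos'],w2px('wrist',[.518,-.064,.121],st))
crop(im,180,120,200,150,4,'pics/w1c.png')
```

```text
4.275 [ 0.51524421 -0.05469098  0.26955497] 76.95758960484652 [-3.01695738e-01 -8.18815102e-02  1.93074970e+00 -9.38833691e-05
  1.29441161e+00 -7.40370684e-02] (np.float64(280.471218073154), np.float64(211.4480765134401))
```

View pics/w1.png

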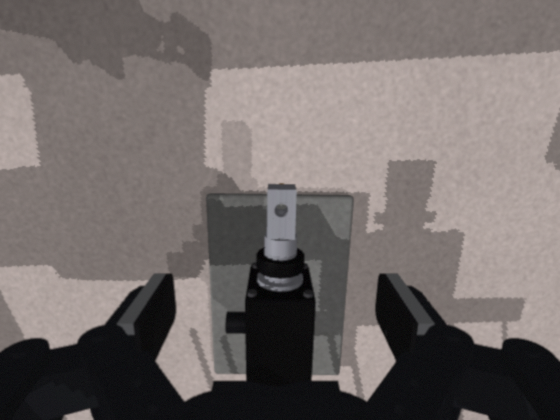

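View pics/w1c.png

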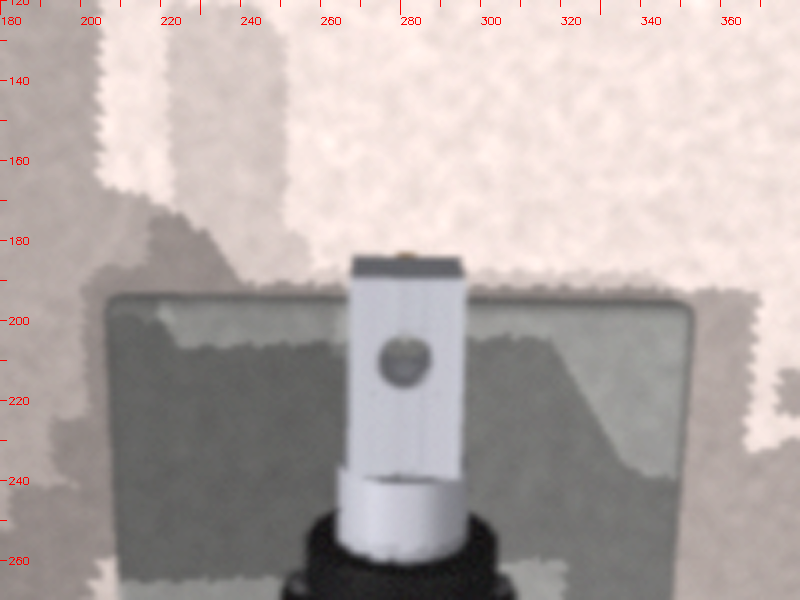

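The wrist view shows the shaft's end face at rows 184–189 and the hole at (280.9, 210.2), close to the predicted (280.5, 211.4).

Run:
```python
from h import *
np.set_printoptions(precision=4,suppress=True)
a=np.load('w1.npy'); st=dict(eef_pos=a[:3],tcp_rot=a[3:])
f=lambda u,v,z=.121: px2w('wrist',(u,v),z,st)
print('hole',f(280.9,210.2))
L=[f(267.6,190),f(266.6,238)];Rr=[f(295.8,190),f(295.2,238)]
for e in (L,Rr):
    d=e[0]-e[1];print(e[0],e[1],np.degrees(np.arctan2(d[1],d[0])))
print('width',L[0]-Rr[0],np.linalg.norm(L[0]-Rr[0]))
print('end',f(281.7,189))
b=[f(206.5,195,.018),f(353.3,195.5,.018)];d=b[0]-b[1];print('base',np.degrees(np.arctan2(d[1],d[0]))-90,np.linalg.norm(d))
plan([(.47,.185,.24,150)])
```

```text
hole [ 0.5186 -0.063   0.121 ]
[ 0.5118 -0.0436  0.121 ] [ 0.5011 -0.0846  0.121 ] 75.40427392320005
[ 0.5344 -0.0488  0.121 ] [ 0.5251 -0.0901  0.121 ] 77.24270552222029
width [-0.0226  0.0052  0.    ] 0.023238640631790708
end [ 0.5233 -0.0454  0.121 ]
base 76.76679820433847 0.1665962402082597
17 rows; end [0.4696 0.1845 0.2401] 149.9
0.1, 0.5, -0.2, -0.9, 0.1, 0.5, -0.2, -0.9, 0.1, 0.6, -0.1, -0.9, 0.1, 0.6, -0.1, -0.9, 0.1, 0.6, -0.1, -0.8, 0.1, 0.6, -0, -0.9, 0.1, 0.6, 0, -0.8, 0.1, 0.6, 0.1, -0.9, 0, 0.6, 0.1, -0.8, 0.1, 0.5, 0.1, -0.9, 0, 0.5, 0.2, -0.8, 0.1, 0.5, 0.2, -0.9, 0, 0.5, 0.3, -0.8, 0.1, 0.5, 0.3, -0.9, 0, 0.5, 0.3, -0.8, 0.1, 0.4, 0.4, -0.9, 0, 0.4, 0.4, -0.8
```

Request:
move_arm(commands=[0.1,0.5,-0.2,-0.9,0.1,0.5,-0.2,-0.9,0.1,0.6,-0.1,-0.9,0.1,0.6,-0.1,-0.9,0.1,0.6,-0.1,-0.8,0.1,0.6,0,-0.9,0.1,0.6,0,-0.8,0.1,0.6,0.1,-0.9,0,0.6,0.1,-0.8,0.1,0.5,0.1,-0.9,0,0.5,0.2,-0.8,0.1,0.5,0.2,-0.9,0,0.5,0.3,-0.8,0.1,0.5,0.3,-0.9,0,0.5,0.3,-0.8,0.1,0.4,0.4,-0.9,0,0.4,0.4,-0.8,0,0,0,0])

```text
time: 6.58
eef_pos: [0.4702, 0.1838, 0.2408]
tcp_rot: [-0.353, 0.613, 0.352, 0.613]
contact_force: [0.3, -0.4, 0.3]
opening: 0.996
```

Run:
```python
from h import *
st=ctrl.get_state(); im=ctrl.read_camera('wrist'); np.save('w2.npy',np.r_[st['eef_pos'],st['tcp_rot']])
cv2.imwrite('pics/w2.png',im[:,:,::-1]); print(st['time'],st['eef_pos'],yaw(st),st['qpos'],w2px('wrist',[.479,.192,.097],st))
crop(im,190,130,180,140,4,'pics/w2c.png')
```

```text
6.575 [0.47017604 0.18382611 0.24080195] 149.79578678537698 [ 1.71667009e-01 -9.10664811e-02  1.99253469e+00 -4.21343516e-04
  1.23945375e+00 -8.71829463e-01] (np.float64(287.9963881821578), np.float64(205.72687968164811))
```

View pics/w2.png

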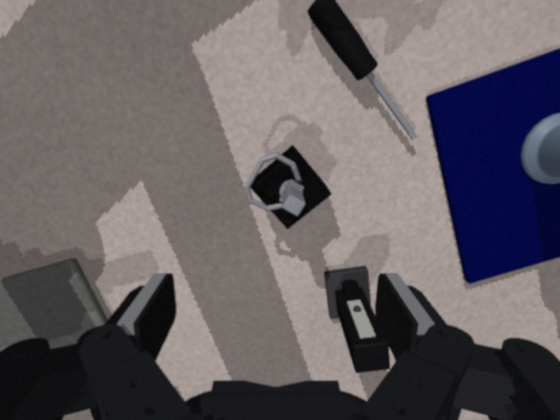

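View pics/w2c.png

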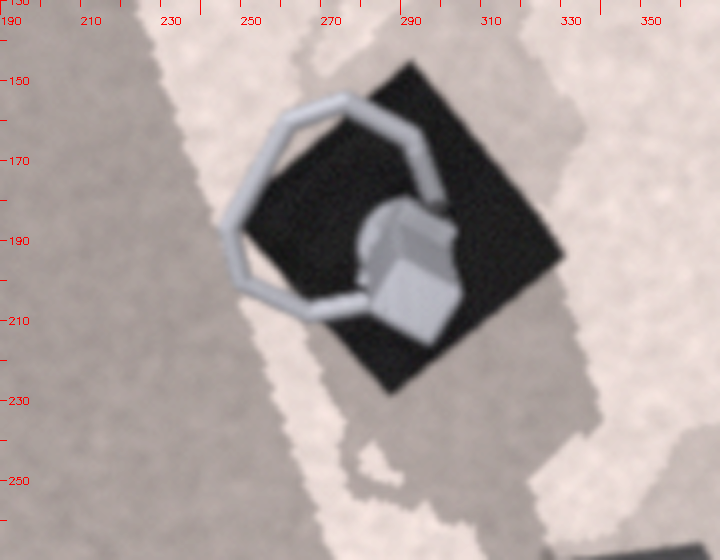

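Run:
```python
from h import *
np.set_printoptions(precision=4,suppress=True)
a=np.load('w2.npy'); st=dict(eef_pos=a[:3],tcp_rot=a[3:])
f=lambda u,v,z=.097: px2w('wrist',(190+u/4,130+v/4),z,st)
ang=lambda d:np.degrees(np.arctan2(d[1],d[0]))
c=[f(405,258),f(462,293),f(430,345),f(370,308)]
print(np.mean(c,0),[np.linalg.norm(c[i]-c[(i+1)%4]) for i in range(4)])
print('x dirs',ang(c[0]-c[1]),ang(c[3]-c[2]),'y dirs-90',ang(c[3]-c[0])-90,ang(c[2]-c[1])-90)
z=.063
A,B=f(290,122,z),f(230,230,z);print('far bar',np.linalg.norm(A-B),ang(B-A)-90)
print('legs',ang(f(347,100,.06)-f(415,140,.06)),ang(f(245,280,.06)-f(310,313,.06)))
m=(A+B)/2; h=np.mean(c,0); print('hinge->far',m-h,ang((m-h)))
# holder
H=[f(408,62,.045),f(563,257,.045),f(390,393,.045),f(243,228,.045)];print('holder',np.mean(H,0),np.linalg.norm(H[0]-H[1]))
```

```text
[0.4812 0.1966 0.097 ] [np.float64(0.013906300725181269), np.float64(0.01285972194955588), np.float64(0.014824860049765066), np.float64(0.01271805479200981)]
x dirs -152.3171421258226 -152.8346301357677 y dirs-90 -153.89150482853728 -149.78324307539393
far bar 0.02820123480053467 -149.75730210754529
legs -150.54919414143689 -148.20645924435985
hinge->far [-0.0338 -0.0194 -0.034 ] -150.07216506680916
holder [0.4799 0.1962 0.045 ] 0.06024522503297616
```

Run:
```python
from h import *
plan([(.4805,.196,.15,209),(.4805,.196,.0805,209)],nd=2)
```

```text
18 rows; end [0.4804 0.1961 0.0805] 209.0
0.26, -0.01, 0.05, -0.85, 0.26, -0.01, 0.04, -0.85, 0.26, -0.01, 0.04, -0.85, 0.26, -0.02, 0.04, -0.85, 0.26, -0.02, 0.04, -0.85, 0.26, -0.02, 0.04, -0.84, 0.26, -0.03, 0.04, -0.85, 0.26, -0.03, 0.04, -0.84, 0.26, -0.03, 0.03, -0.85, 0.26, -0.03, 0.03, -0.84, 0.26, -0.04, 0.03, -0.85, 0.26, -0.04, 0.03, -0.84, 0.26, -0.04, 0.02, -0.85, 0.25, -0.04, 0.03, -0.84, 0.7, -0, -0, -0, 0.69, -0, -0, -0, 0.7, -0, -0, -0, 0.69, -0, -0, -0
```

Request:
move_arm(commands=[0.26,-0.01,0.05,-0.85,0.26,-0.01,0.04,-0.85,0.26,-0.01,0.04,-0.85,0.26,-0.02,0.04,-0.85,0.26,-0.02,0.04,-0.85,0.26,-0.02,0.04,-0.84,0.26,-0.03,0.04,-0.85,0.26,-0.03,0.04,-0.84,0.26,-0.03,0.03,-0.85,0.26,-0.03,0.03,-0.84,0.26,-0.04,0.03,-0.85,0.26,-0.04,0.03,-0.84,0.26,-0.04,0.02,-0.85,0.25,-0.04,0.03,-0.84,0,0,0,0], jaw=70)

```text
time: 8.5
eef_pos: [0.4802, 0.1957, 0.1493]
tcp_rot: [-0.609, 0.36, 0.609, 0.359]
contact_force: [-0.3, 0.0, 0.1]
opening: 0.821
```

Run:
```python
from h import *
st=ctrl.get_state(); im=ctrl.read_camera('wrist'); np.save('w3.npy',np.r_[st['eef_pos'],st['tcp_rot']])
print(st['time'],st['eef_pos'],yaw(st),st['opening'],w2px('wrist',[.4805,.196,.097],st))
cv2.imwrite('pics/w3.png',im[:,:,::-1])
```

```text
8.5 [0.48022991 0.19565845 0.1492863 ] -151.0822593526795 0.8210016890579548 (np.float64(275.3813263194819), np.float64(244.15346257131617))
```

View pics/w3.png

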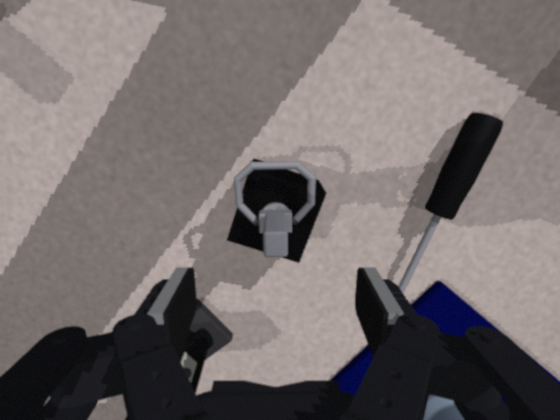

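The pin's top sits centred at (276,244), the ring points straight up the image (tool y), and the meter is clear of the fingers. I'll go down and grip.

Request:
move_arm(commands=[0.7,0.01,0,0,0.7,0.01,0,0,0.69,0,0,0,0.66,0,0,0,0,0,0,0])

```text
time: 9.18
eef_pos: [0.4784, 0.196, 0.0786]
tcp_rot: [-0.608, 0.36, 0.611, 0.358]
contact_force: [-0.1, 0.1, 0.7]
opening: 0.819
```

Request:
move_arm(commands=[0,0,0,0,0,0,0,0,0,0,0,0,0,0,0,0,0,0,0,0], jaw=0, force=60)

```text
time: 9.8
eef_pos: [0.4805, 0.1964, 0.0817]
tcp_rot: [0.61, -0.358, -0.609, -0.359]
contact_force: [0.6, 0.9, 3.6]
opening: 0.152
```

Run:
```python
from h import *
st=ctrl.get_state(); im=ctrl.read_camera('wrist')
print(st['time'],st['eef_pos'],yaw(st),st['opening']*85.4,st['contact_force'],st['wrist_torque'])
cv2.imwrite('pics/w4.png',im[:,:,::-1])
```

```text
9.8 [0.48045457 0.19640316 0.08166323] -150.93924245205483 12.97053488994533 [0.5816007  0.88307799 3.58819524] [-0.01231625  0.04983536 -0.03315918]
```

View pics/w4.png

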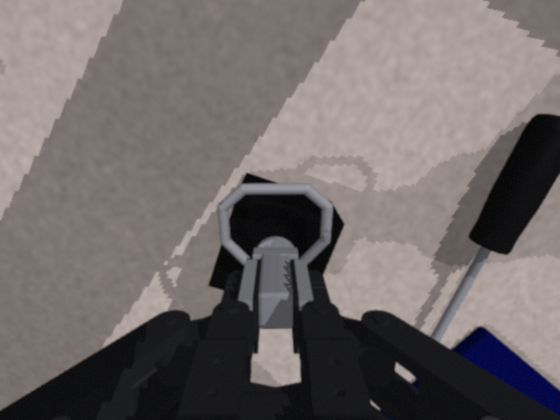

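Run:
```python
from h import *
plan([(.4805,.1964,.145,209,4)],nd=2)
plan([(.50,.06,.21,143,14),(.5185,-.0634,.206,76.6,14)],nd=2,p0=[.4805,.1964,.145],y0=209)
```

```text
4 rows; end [0.4804 0.1964 0.1451] -150.99
-0.63, -0, -0, 0, -0.64, -0, -0, 0, -0.63, -0, -0, 0.01, -0.64, -0, -0, 0

28 rows; end [ 0.5185 -0.0635  0.206 ] 76.6
-0.19, 0.14, -0.37, 0.94, -0.19, 0.11, -0.38, 0.94, -0.18, 0.08, -0.39, 0.94, -0.19, 0.05, -0.39, 0.94, -0.18, 0.01, -0.39, 0.94, -0.19, -0.02, -0.39, 0.94, -0.18, -0.05, -0.39, 0.95, -0.19, -0.08, -0.38, 0.94, -0.18, -0.11, -0.38, 0.95, -0.19, -0.15, -0.37, 0.94, -0.18, -0.17, -0.35, 0.95, -0.19, -0.2, -0.34, 0.94, -0.18, -0.23, -0.32, 0.95, -0.19, -0.26, -0.3, 0.94, 0.01, -0.25, -0.25, 0.95, 0.01, -0.27, -0.23, 0.95, 0.01, -0.29, -0.2, 0.95, 0.01, -0.31, -0.18, 0.95, 0.01, -0.32, -0.15, 0.95, 0.01, -0.33, -0.13, 0.95

0.01, -0.34, -0.1, 0.95, 0.01, -0.35, -0.07, 0.95, 0.01, -0.36, -0.04, 0.95, 0.01, -0.36, -0.01, 0.95, 0.02, -0.36, 0.02, 0.95, 0.01, -0.35, 0.05, 0.94, 0.02, -0.35, 0.08, 0.95, 0.01, -0.34, 0.11, 0.94
```

Request:
move_arm(commands=[-0.63,0,0,0,-0.64,0,0,0,-0.63,0,0,0,-0.64,0,0,0,0,0,0,0])

```text
time: 10.48
eef_pos: [0.4809, 0.1965, 0.1465]
tcp_rot: [0.61, -0.358, -0.608, -0.359]
contact_force: [0.2, 0.0, -1.6]
opening: 0.15
```

Request:
move_arm(commands=[-0.19,0.14,-0.37,0.94,-0.19,0.11,-0.38,0.94,-0.18,0.08,-0.39,0.94,-0.19,0.05,-0.39,0.94,-0.18,0.01,-0.39,0.94,-0.19,-0.02,-0.39,0.94,-0.18,-0.05,-0.39,0.95,-0.19,-0.08,-0.38,0.94,-0.18,-0.11,-0.38,0.95,-0.19,-0.15,-0.37,0.94,-0.18,-0.17,-0.35,0.95,-0.19,-0.2,-0.34,0.94,-0.18,-0.23,-0.32,0.95,-0.19,-0.26,-0.3,0.94,0.01,-0.25,-0.25,0.95,0.01,-0.27,-0.23,0.95,0.01,-0.29,-0.2,0.95,0.01,-0.31,-0.18,0.95,0.01,-0.32,-0.15,0.95,0.01,-0.33,-0.13,0.95])

```text
time: 12.98
eef_pos: [0.5066, 0.007, 0.207]
tcp_rot: [-0.149, 0.692, 0.15, 0.691]
contact_force: [-0.2, 0.5, -2.2]
opening: 0.149
```

Request:
move_arm(commands=[0.01,-0.34,-0.1,0.95,0.01,-0.35,-0.07,0.95,0.01,-0.36,-0.04,0.95,0.01,-0.36,-0.01,0.95,0.02,-0.36,0.02,0.95,0.01,-0.35,0.05,0.94,0.02,-0.35,0.08,0.95,0.01,-0.34,0.11,0.94,0,0,0,0,0,0,0,0])

```text
time: 14.22
eef_pos: [0.5178, -0.0633, 0.2049]
tcp_rot: [0.082, 0.703, -0.082, 0.702]
contact_force: [-0.7, -0.8, -1.0]
opening: 0.148
```

Run:
```python
from h import *
st=ctrl.get_state(); im=ctrl.read_camera('wrist'); ims=ctrl.read_camera('scene'); imt=ctrl.read_camera('top')
print(st['time'],st['eef_pos'],yaw(st),st['opening']*85.4,st['contact_force'],st['qpos'])
cv2.imwrite('pics/w5.png',im[:,:,::-1]); crop(ims,190,80,100,90,6,'pics/s5.png'); crop(imt,330,190,90,70,6,'pics/t5.png')
```

```text
14.225 [ 0.51777254 -0.06331526  0.20487109] 76.727371185771 12.675018792418006 [-0.67497232 -0.7912103  -0.96807502] [-3.16421241e-01 -1.51696985e-02  1.98820530e+00  1.93871922e-04
  1.16963245e+00 -8.48461113e-02]
```

View pics/w5.png

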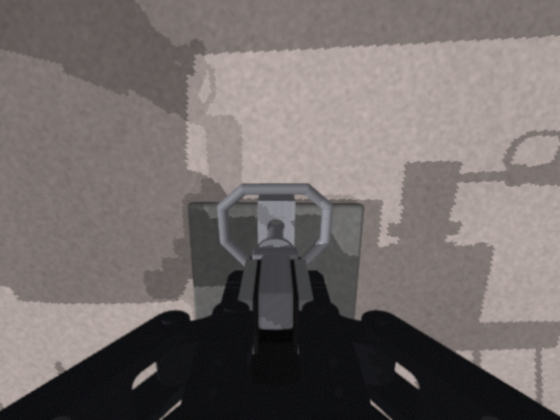

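View pics/s5.png

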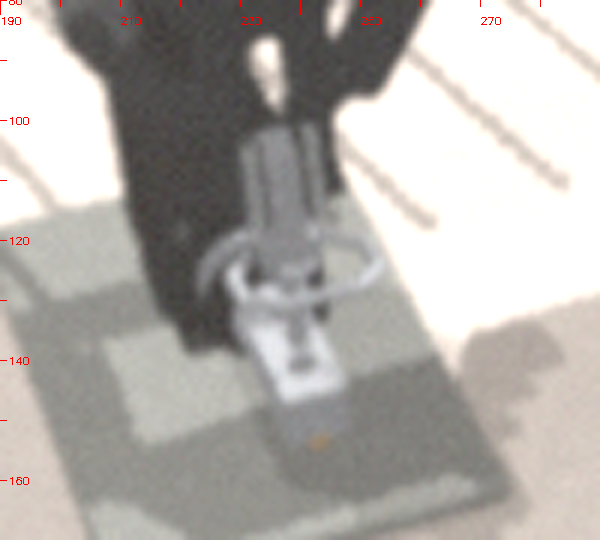

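View pics/t5.png

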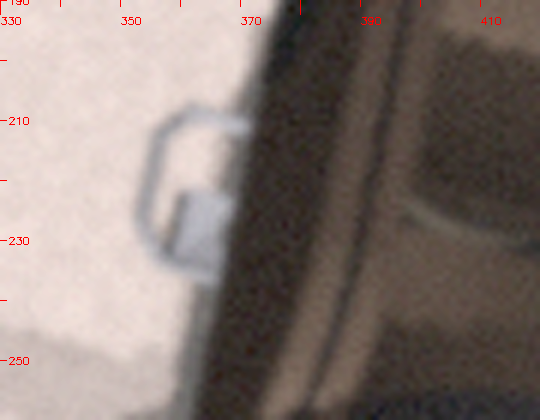

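Run:
```python
from h import *
np.set_printoptions(precision=4,suppress=True)
print(px2w('scene',(240.1,140.5),.121), px2w('scene',(239.6,136.3),.132))
print(w2px('scene',[.5178,-.0633,.132]),w2px('scene',[.5178,-.0633,.121]),w2px('scene',[.5185,-.0634,.121]))
```

```text
[ 0.5162 -0.0609  0.121 ] [ 0.5156 -0.062   0.132 ]
(np.float64(238.41646651955153), np.float64(136.37516992315318)) (np.float64(238.91374256073442), np.float64(140.21318317613836)) (np.float64(238.61735492231207), np.float64(140.3125402345567))
```

Request:
move_arm(commands=[0.06,0.03,0.02,0,0.06,0,0,0,0.06,0,0,0,0.06,0,0,0,0.06,0,0,0,0.04,0,0,0,0,0,0,0])

```text
time: 15.25
eef_pos: [0.5187, -0.063, 0.1967]
tcp_rot: [0.082, 0.702, -0.082, 0.702]
contact_force: [0.2, 0.2, -0.8]
opening: 0.153
```

```bash
cat > s.py <<'E'
from h import *
st=ctrl.get_state(); print(st['time'],st['eef_pos'].round(4),round(yaw(st),2),round(st['opening']*85.4,2),st['contact_force'].round(2),st['wrist_torque'].round(3))
E
python3 s.py
```

```text
15.25 [ 0.5187 -0.063   0.1967] 76.66 13.04 [ 0.18  0.17 -0.82] [-0.041 -0.015  0.009]
```

Request:
move_arm(commands=[0.04,0.01,0,0,0.04,0,0,0,0.04,0,0,0,0.04,0,0,0,0.04,0,0,0,0,0,0,0])

```text
time: 16.0
eef_pos: [0.5188, -0.0632, 0.1918]
tcp_rot: [0.082, 0.702, -0.082, 0.702]
contact_force: [0.4, -1.5, -0.2]
opening: 0.149
```

```bash
python3 s.py
```

```text
16.0 [ 0.5188 -0.0632  0.1918] 76.68 12.75 [ 0.39 -1.48 -0.25] [-0.342  0.104 -0.018]
```

Request:
move_arm(commands=[0.03,-0.02,0,0,0.04,0,0,0,0.04,0,0,0,0.04,0,0,0,0,0,0,0])

```text
time: 16.62
eef_pos: [0.5186, -0.0633, 0.1879]
tcp_rot: [0.082, 0.702, -0.082, 0.702]
contact_force: [0.4, -1.9, -0.8]
opening: 0.149
```

```bash
python3 s.py
```

```text
16.625 [ 0.5186 -0.0633  0.1879] 76.66 12.73 [ 0.38 -1.87 -0.78] [-0.255  0.063 -0.023]
```

Request:
move_arm(commands=[0.04,-0.02,0,0,0.04,0,0,0,0.05,0,0,0,0.05,0,0,0,0.05,0,0,0,0.05,0,0,0,0,0,0,0])

```text
time: 17.5
eef_pos: [0.5186, -0.0636, 0.181]
tcp_rot: [0.082, 0.702, -0.082, 0.702]
contact_force: [-0.1, 0.2, -1.0]
opening: 0.151
```

```bash
python3 s.py
```

```text
17.5 [ 0.5186 -0.0636  0.181 ] 76.66 12.93 [-0.05  0.21 -1.04] [ 0.072 -0.08  -0.041]
```

Request:
move_arm(commands=[0.05,0,0,0,0.05,0,0,0,0.05,0,0,0,0.05,0,0,0,0.05,0,0,0,0.05,0,0,0,0,0,0,0])

```text
time: 18.38
eef_pos: [0.5185, -0.0636, 0.1732]
tcp_rot: [0.082, 0.702, -0.082, 0.702]
contact_force: [0.1, 1.0, -1.0]
opening: 0.151
```

Request:
move_arm(commands=[0.05,0,0,0,0.05,0,0,0,0.05,0,0,0,0.05,0,0,0,0.05,0,0,0,0.05,0,0,0,0.05,0,0,0,0.05,0,0,0,0.05,0,0,0,0,0,0,0])

```text
time: 19.62
eef_pos: [0.5185, -0.0637, 0.162]
tcp_rot: [0.082, 0.702, -0.082, 0.702]
contact_force: [1.3, 1.3, -1.8]
opening: 0.154
```

```bash
python3 s.py
```

```text
19.625 [ 0.5185 -0.0637  0.162 ] 76.66 13.17 [ 1.35  1.31 -1.77] [ 0.322 -0.144  0.059]
```

Request:
move_arm(commands=[0.04,0,0,0,0.04,0,0,0,0.03,0,0,0,0.03,0,0,0,0,0,0,0])

```text
time: 20.25
eef_pos: [0.5186, -0.0637, 0.1587]
tcp_rot: [0.082, 0.702, -0.082, 0.702]
contact_force: [0.3, 1.7, -1.4]
opening: 0.154
```

```bash
python3 s.py
```

```text
20.25 [ 0.5186 -0.0637  0.1587] 76.66 13.11 [ 0.3   1.73 -1.36] [ 0.327 -0.155  0.015]
```

Request:
move_arm(commands=[0.03,0,0,0,0.03,0,0,0,0.02,0,0,0,0,0,0,0])

```text
time: 20.75
eef_pos: [0.5187, -0.0637, 0.1576]
tcp_rot: [0.082, 0.702, -0.082, 0.702]
contact_force: [-3.1, 3.3, 5.0]
opening: 0.153
```

Run:
```python
from h import *
exec(open('s.py').read())
ims=ctrl.read_camera('scene'); im=ctrl.read_camera('wrist')
crop(ims,190,80,100,90,6,'pics/s6.png'); crop(im,190,150,180,140,4,'pics/w6.png')
```

```text
20.75 [ 0.5187 -0.0637  0.1576] 76.67 13.06 [-3.08  3.29  4.98] [ 0.458  0.42  -0.006]
```

View pics/s6.png

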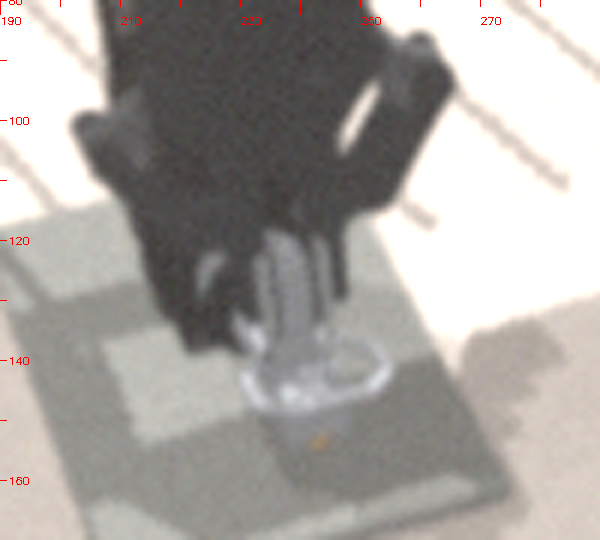

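View pics/w6.png

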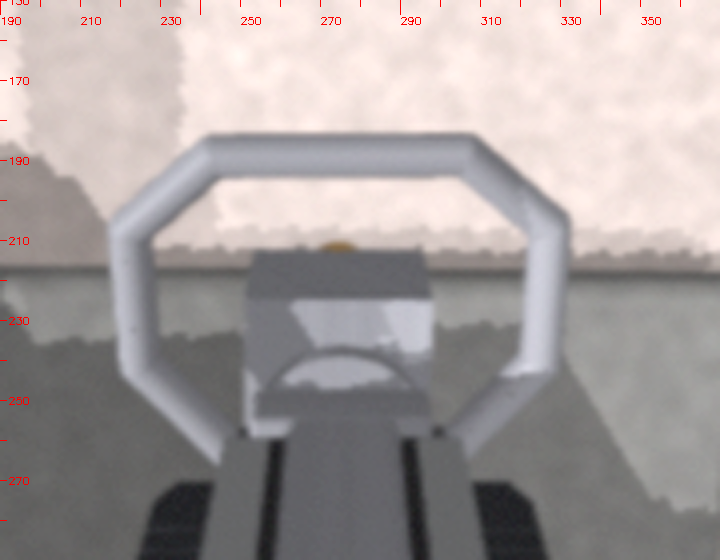

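Contact came at the predicted height (Fz rose to +5 N at TCP z 0.1576), and the wrist view shows the shoulder on the shaft with the ring out past the free end. I'll release the pin and move the open fingers outward over the ring's side legs.

Request:
move_arm(commands=[0,0,0,0,0,0,0,0,0,0,0,0,0,0,0,0], jaw=41, force=20)

```text
time: 21.35
eef_pos: [0.5185, -0.0638, 0.1566]
tcp_rot: [0.082, 0.702, -0.082, 0.702]
contact_force: [0.3, 0.0, -0.3]
opening: 0.482
```

Run:
```python
from h import *
exec(open('s.py').read())
im=ctrl.read_camera('wrist'); ims=ctrl.read_camera('scene')
cv2.imwrite('pics/w7.png',im[:,:,::-1]); crop(ims,190,80,100,90,6,'pics/s7.png')
```

```text
21.35 [ 0.5185 -0.0638  0.1566] 76.66 41.18 [ 0.29  0.03 -0.28] [ 0.006  0.013 -0.013]
```

View pics/w7.png

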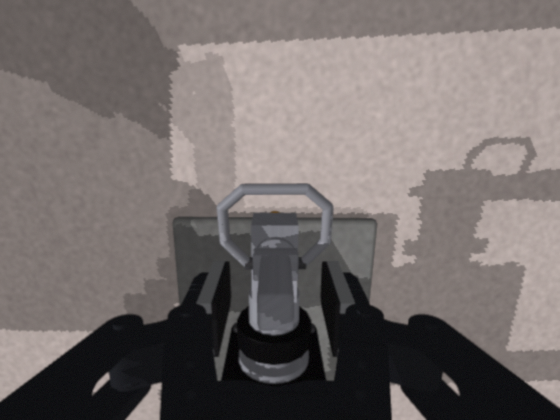

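View pics/s7.png

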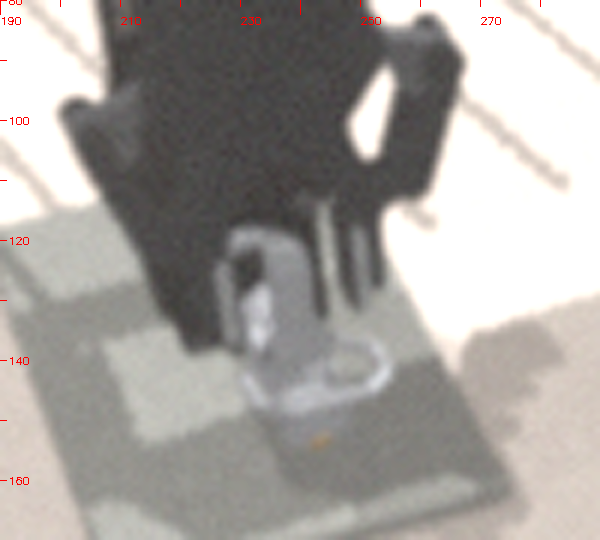

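Request:
move_arm(commands=[-0.04,0,0,0,-0.04,0,0,0,-0.02,0,0,0,0,0,0,0,0,0,0,0], jaw=0, force=50)

```text
time: 22.08
eef_pos: [0.5183, -0.0636, 0.1589]
tcp_rot: [0.082, 0.703, -0.082, 0.702]
contact_force: [1.1, 0.4, -3.6]
opening: 0.154
```

Request:
move_arm(commands=[0.02,0,0,0,0.02,0,0,0,0.02,0,0,0,0,0,0,0])

```text
time: 22.58
eef_pos: [0.5186, -0.0637, 0.1585]
tcp_rot: [0.082, 0.702, -0.082, 0.702]
contact_force: [-3.3, 1.2, 4.5]
opening: 0.151
```

```bash
python3 s.py
```

```text
22.575 [ 0.5186 -0.0637  0.1585] 76.67 12.89 [-3.28  1.19  4.46] [0.174 0.624 0.037]
```

Request:
move_arm(commands=[0,0,0,0,0,0,0,0,0,0,0,0,0,0,0,0,-0.2,0,0,0,-0.3,0,0,0,0,0.3,0,0,0,0.4,0,0,0,0.42,0,0,0,0,0,0], jaw=41, force=20)

```text
time: 23.82
eef_pos: [0.525, -0.0354, 0.1701]
tcp_rot: [0.082, 0.703, -0.082, 0.702]
contact_force: [-0.2, -0.2, -0.4]
opening: 0.48
```

Run:
```python
from h import *
exec(open('s.py').read())
im=ctrl.read_camera('wrist'); ims=ctrl.read_camera('scene')
cv2.imwrite('pics/w8.png',im[:,:,::-1]); crop(ims,190,80,100,90,6,'pics/s8.png')
```

```text
23.825 [ 0.525  -0.0354  0.1701] 76.76 41.01 [-0.24 -0.17 -0.38] [ 0.047 -0.004  0.015]
```

View pics/w8.png

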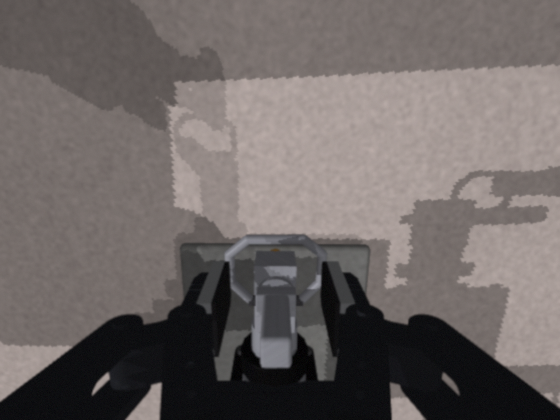

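View pics/s8.png

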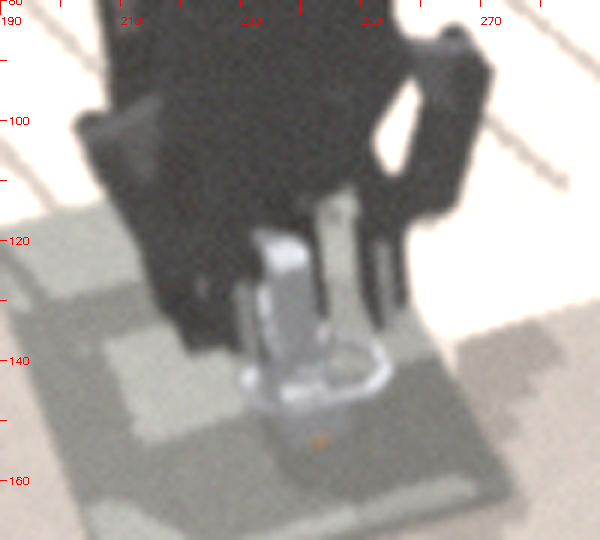

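Request:
move_arm(commands=[0.2,0,0,0,0.2,0,0,0,0.1,0,0,0,0.08,0,0,0,0.08,0,0,0,0.08,0,0,0,0.08,0,0,0,0.08,0,0,0,0.08,0,0,0,0.08,0,0,0,0.08,0,0,0,0.08,0,0,0,0.08,0,0,0,0.08,0,0,0,0,0,0,0])

```text
time: 25.8
eef_pos: [0.5249, -0.0365, 0.1356]
tcp_rot: [0.082, 0.702, -0.082, 0.702]
contact_force: [0.8, 0.9, -0.1]
opening: 0.482
```

Run:
```python
from h import *
exec(open('s.py').read())
im=ctrl.read_camera('wrist'); ims=ctrl.read_camera('scene')
cv2.imwrite('pics/w9.png',im[:,:,::-1]); crop(ims,190,80,100,90,6,'pics/s9.png')
```

```text
25.8 [ 0.5249 -0.0365  0.1356] 76.66 41.17 [ 0.79  0.92 -0.06] [-0.038 -0.037 -0.018]
```

View pics/w9.png

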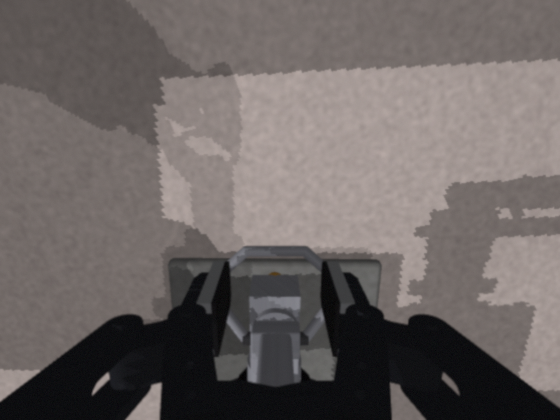

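View pics/s9.png

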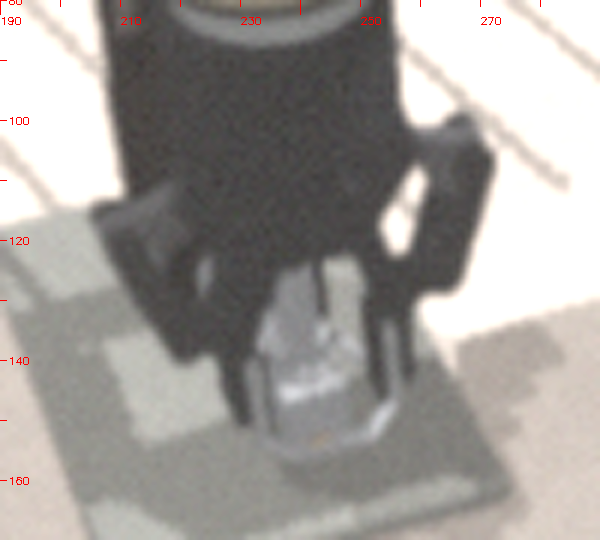

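Request:
move_arm(commands=[0.08,0,0,0,0.08,0,0,0,0.08,0,0,0,0.08,0,0,0,0.08,0,0,0,0.08,0,0,0,0.08,0,0,0,0.06,0,0,0,0,0,0,0])

```text
time: 27.02
eef_pos: [0.5249, -0.0364, 0.1201]
tcp_rot: [0.082, 0.702, -0.082, 0.702]
contact_force: [0.1, -0.0, 0.2]
opening: 0.484
```

Run:
```python
from h import *
exec(open('s.py').read())
im=ctrl.read_camera('wrist'); ims=ctrl.read_camera('scene')
cv2.imwrite('pics/w10.png',im[:,:,::-1]); crop(ims,190,80,100,90,6,'pics/s10.png')
```

```text
27.025 [ 0.5249 -0.0364  0.1201] 76.66 41.33 [ 0.08 -0.03  0.24] [0.051 0.003 0.003]
```

View pics/w10.png

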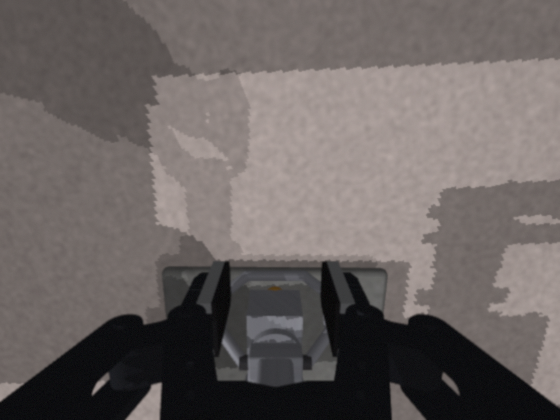

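View pics/s10.png

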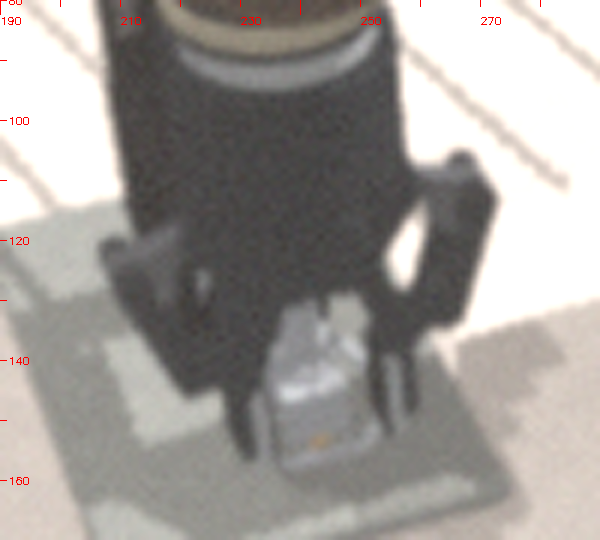

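Request:
move_arm(commands=[0,-0.05,0,0,0,-0.05,0,0,0,-0.05,0,0,0,-0.05,0,0,0,-0.05,0,0,0,0,0,0])

```text
time: 27.88
eef_pos: [0.5237, -0.0418, 0.1203]
tcp_rot: [0.083, 0.702, -0.082, 0.702]
contact_force: [1.9, 5.0, 0.2]
opening: 0.479
```

```bash
python3 s.py
```

```text
27.875 [ 0.5237 -0.0418  0.1203] 76.63 40.9 [1.86 5.   0.16] [ 0.83  -0.195  0.023]
```

Request:
move_arm(commands=[0,-0.03,0,0,0,-0.03,0,0,0,-0.03,0,0,0,0,0,0])

```text
time: 28.38
eef_pos: [0.5229, -0.0446, 0.1201]
tcp_rot: [0.082, 0.703, -0.082, 0.702]
contact_force: [0.1, 2.1, -1.1]
opening: 0.485
```

```bash
python3 s.py
```

```text
28.375 [ 0.5229 -0.0446  0.1201] 76.67 41.43 [ 0.05  2.15 -1.07] [ 0.441 -0.038 -0.001]
```

Request:
move_arm(commands=[0,-0.03,0,0,0,-0.03,0,0,0,-0.02,0,0,0,0,0,0])

```text
time: 28.88
eef_pos: [0.5226, -0.0469, 0.1204]
tcp_rot: [0.082, 0.702, -0.082, 0.702]
contact_force: [0.4, 1.0, -0.0]
opening: 0.479
```

Run:
```python
from h import *
exec(open('s.py').read())
im=ctrl.read_camera('wrist'); ims=ctrl.read_camera('scene')
cv2.imwrite('pics/w11.png',im[:,:,::-1]); crop(ims,190,80,100,90,6,'pics/s11.png')
```

```text
28.875 [ 0.5226 -0.0469  0.1204] 76.66 40.94 [ 0.38  1.02 -0.01] [0.148 0.021 0.03 ]
```

View pics/w11.png

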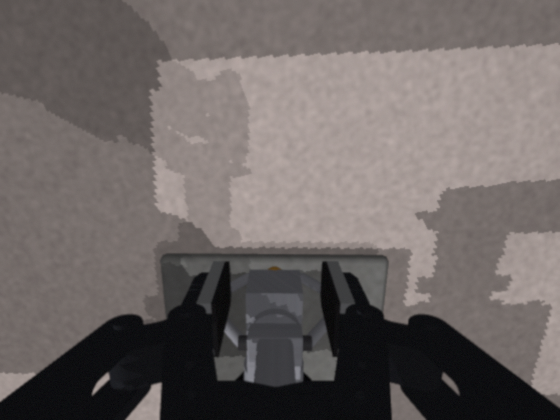

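View pics/s11.png

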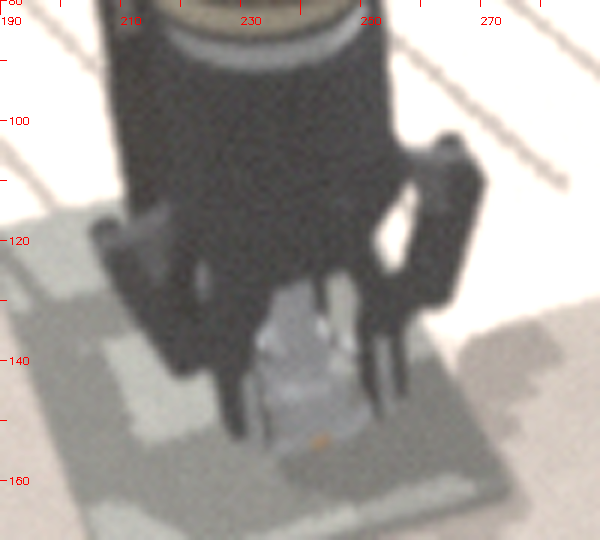

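Request:
move_arm(commands=[0,-0.03,0,0,0,-0.03,0,0,0,0,0,0])

```text
time: 29.35
eef_pos: [0.5224, -0.0478, 0.1203]
tcp_rot: [0.082, 0.702, -0.082, 0.702]
contact_force: [0.2, 3.1, -1.0]
opening: 0.477
```

```bash
python3 s.py
```

```text
29.35 [ 0.5224 -0.0478  0.1203] 76.65 40.73 [ 0.18  3.14 -1.04] [ 0.591 -0.228  0.023]
```

Request:
move_arm(commands=[0,-0.03,0,0,0,-0.02,0,0,0,0,0,0])

```text
time: 29.72
eef_pos: [0.5221, -0.0487, 0.1203]
tcp_rot: [0.083, 0.702, -0.082, 0.702]
contact_force: [1.1, 5.5, -0.3]
opening: 0.478
```

```bash
python3 s.py
```

```text
29.725 [ 0.5221 -0.0487  0.1203] 76.64 40.8 [ 1.09  5.53 -0.3 ] [ 0.956 -0.327 -0.008]
```

Request:
move_arm(commands=[0,0.05,0,0,0,0.1,0,0,0,0.2,0,0,0,0.3,0,0,-0.4,0.3,0,0,-0.8,0,0,0,-0.8,0,0,0,-0.8,0,0,0,-0.8,0,0,0,-0.5,0,0,0,0,0,0,0])

```text
time: 31.1
eef_pos: [0.5282, -0.0262, 0.2243]
tcp_rot: [0.082, 0.701, -0.082, 0.703]
contact_force: [0.0, -1.6, -0.8]
opening: 0.481
```

Run:
```python
from h import *
exec(open('s.py').read())
im=ctrl.read_camera('wrist'); ims=ctrl.read_camera('scene')
crop(im,200,190,140,120,5,'pics/w12.png'); crop(ims,190,80,100,90,6,'pics/s12.png')
cv2.imwrite('pics/w12f.png',im[:,:,::-1])
```

```text
31.1 [ 0.5282 -0.0262  0.2243] 76.68 41.08 [ 0.   -1.59 -0.77] [0.019 0.039 0.011]
```

View pics/w12f.png

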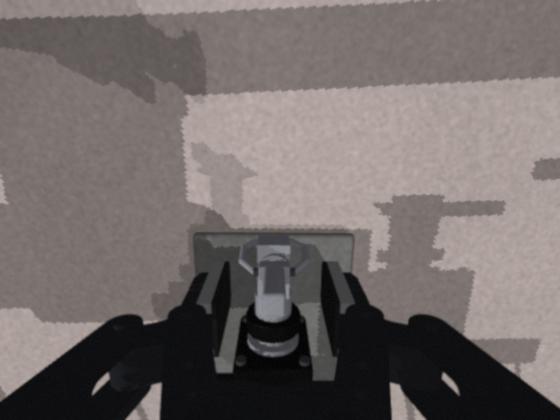

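View pics/s12.png

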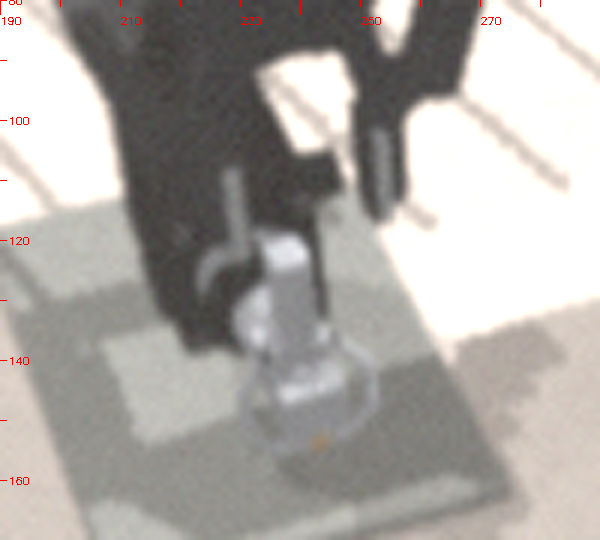

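View pics/w12.png

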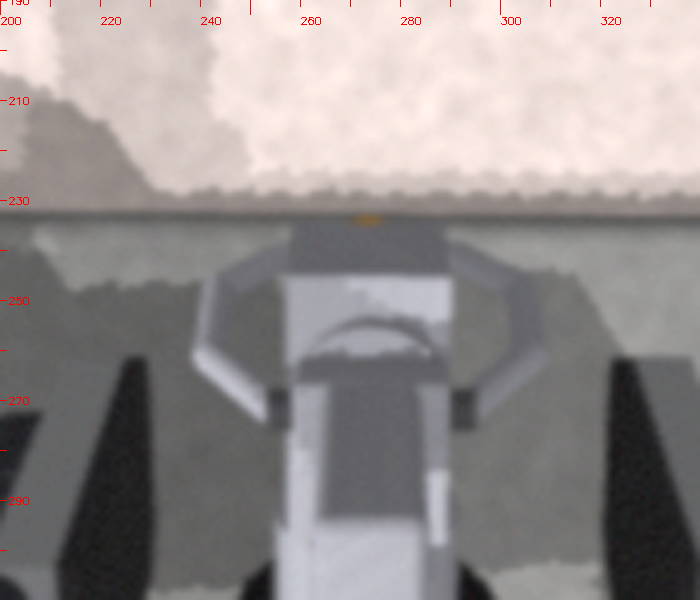

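Run:
```python
from h import *
st=ctrl.get_state(); a=np.radians(76.65); X=np.array([np.cos(a),np.sin(a),0]);Y=np.array([-np.sin(a),np.cos(a),0]);Z=np.array([0,0,1.])
P=np.array([.5186,-.0637,.121])
print('top corners',[tuple(np.round(w2px('wrist',P+X*x+Y*y+Z*.052,st),1)) for x in(8,-8) for y in (7,-7)])
print('shaft end corners',[tuple(np.round(w2px('wrist',P+X*.018+Y*y,st),1)) for y in (.012,-.012)])
for d in (50,60,65,70,74,79):
    t=np.radians(d); q=lambda r,y:P+X*r*np.cos(t)+Z*(.008-r*np.sin(t))+Y*y
    print(d,[tuple(np.round(w2px('wrist',q(r,y),st),1)) for r,y in ((.013,.024),(.031,.024),(.031,-.024),(.013,-.024))])
    print('   scene',[tuple(np.round(w2px('scene',q(r,y)),1)) for r,y in ((.013,.024),(.031,.024),(.04,.014),(.04,-.014),(.031,-.024),(.013,-.024))])
```

```text
top corners [(np.float64(1589.9), np.float64(1638.8)), (np.float64(-1029.7), np.float64(1626.9)), (np.float64(-778.8), np.float64(1372.1)), (np.float64(1335.3), np.float64(1379.9))]
shaft end corners [(np.float64(258.3), np.float64(246.7)), (np.float64(291.6), np.float64(246.7))]
50 [(np.float64(242.2), np.float64(257.8)), (np.float64(243.5), np.float64(236.3)), (np.float64(306.5), np.float64(236.3)), (np.float64(307.7), np.float64(257.9))]
   scene [(np.float64(250.1), np.float64(140.5)), (np.float64(252.3), np.float64(148.4)), (np.float64(249.0), np.float64(153.6)), (np.float64(237.0), np.float64(156.9)), (np.float64(231.5), np.float64(154.1)), (np.float64(229.2), np.float64(146.1))]
60 [(np.float64(242.4), np.float64(259.4)), (np.float64(244.0), np.float64(240.2)), (np.float64(306.0), np.float64(240.2)), (np.float64(307.5), np.float64(259.4))]
   scene [(np.float64(249.9), np.float64(140.4)), (np.float64(251.7), np.float64(148.2)), (np.float64(248.4), np.float64(153.3)), (np.float64(236.4), np.float64(156.6)), (np.float64(231.1), np.float64(153.9)), (np.float64(229.1), np.float64(
[... 964 characters left out ...]
.float64(307.2), np.float64(262.3))]
   scene [(np.float64(249.5), np.float64(140.0)), (np.float64(250.8), np.float64(147.3)), (np.float64(247.3), np.float64(152.0)), (np.float64(235.4), np.float64(155.3)), (np.float64(230.3), np.float64(152.9)), (np.float64(228.8), np.float64(145.6))]
79 [(np.float64(242.8), np.float64(263.5)), (np.float64(244.7), np.float64(249.8)), (np.float64(305.3), np.float64(249.8)), (np.float64(307.1), np.float64(263.5))]
   scene [(np.float64(249.4), np.float64(139.8)), (np.float64(250.5), np.float64(146.8)), (np.float64(246.8), np.float64(151.3)), (np.float64(235.0), np.float64(154.6)), (np.float64(230.0), np.float64(152.3)), (np.float64(228.6), np.float64(145.4))]
```

Request:
move_arm(commands=[0.7,0,0,0,0.7,0,0,0,0.7,0,0,0,0.7,0,0,0,0.2,0,0,0,0,0,0,0,0,0,0,0], jaw=60)

```text
time: 32.08
eef_pos: [0.5281, -0.0264, 0.1487]
tcp_rot: [0.082, 0.702, -0.082, 0.703]
contact_force: [0.8, 0.2, 0.6]
opening: 0.709
```

Run:
```python
from h import *
exec(open('s.py').read())
im=np.mean([ctrl.read_camera('wrist').astype(float) for _ in range(3)],0).astype(np.uint8)
a=np.radians(76.65); X=np.array([np.cos(a),np.sin(a),0]);Y=np.array([-np.sin(a),np.cos(a),0]);Z=np.array([0,0,1.])
P=np.array([.5186,-.0637,.121])
pr=lambda p:tuple(np.round(np.array(w2px('wrist',p,st),float),1))
print('shaft end corners',[pr(P+X*.018+Y*y+Z*z) for z in (0,-.022) for y in (.012,-.012)])
for d in (65,70,73,76,79):
    t=np.radians(d); q=lambda r,y:P+X*r*np.cos(t)+Z*(.008-r*np.sin(t))+Y*y
    print(d,[pr(q(r,y)) for r,y in ((.013,.024),(.031,.024),(.031,-.024),(.013,-.024))])
crop(im,200,240,150,110,5,'pics/w13.png')
```

```text
32.075 [ 0.5281 -0.0264  0.1487] 76.66 60.52 [0.85 0.24 0.64] [ 0.011  0.015 -0.005]
shaft end corners [(np.float64(249.3), np.float64(302.0)), (np.float64(295.9), np.float64(301.9)), (np.float64(252.0), np.float64(281.3)), (np.float64(293.7), np.float64(281.3))]
65 [(np.float64(228.0), np.float64(318.7)), (np.float64(231.1), np.float64(290.6)), (np.float64(314.6), np.float64(290.5)), (np.float64(317.5), np.float64(318.7))]
70 [(np.float64(228.1), np.float64(320.0)), (np.float64(231.5), np.float64(293.5)), (np.float64(314.3), np.float64(293.4)), (np.float64(317.3), np.float64(319.9))]
73 [(np.float64(228.2), np.float64(320.8)), (np.float64(231.7), np.float64(295.4)), (np.float64(314.1), np.float64(295.3)), (np.float64(317.2), np.float64(320.7))]
76 [(np.float64(228.3), np.float64(321.6)), (np.float64(231.9), np.float64(297.4)), (np.float64(313.9), np.float64(297.3)), (np.float64(317.2), np.float64(321.5))]
79 [(np.float64(228.4), np.float64(322.5)), (np.float64(232.0), np.float64(299.5)), (np.float64(313.8), np.float64(299.4)), (np.float64(317.1), np.float64(322.4))]
```

View pics/w13.png

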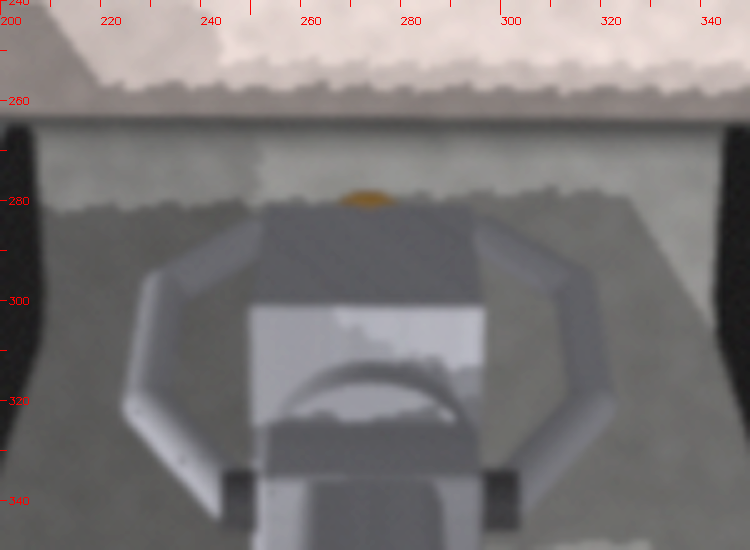

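The closer wrist view puts the leg corners at rows about 319.7 and 297.0. That is a span of 22.7 px, and the model gives 23.0 px at 79° and 26.5 px at 70°, so the ring is at its stop and past the ball. I'll back off and take one last look.

Request:
move_arm(commands=[-0.4,0,0,0,-0.8,0.3,0,0,-0.8,0.3,0,0,-0.8,0.3,0,0,-0.8,0.3,0,0,-0.5,0,0,0,0,0,0,0,0,0,0,0,0,0,0,0])

```text
time: 33.35
eef_pos: [0.5338, 0.0028, 0.2492]
tcp_rot: [0.082, 0.703, -0.082, 0.702]
contact_force: [0.3, 0.6, 1.0]
opening: 0.706
```

Run:
```python
from h import *
exec(open('s.py').read())
im=ctrl.read_camera('scene'); crop(im,180,40,180,150,4,'pics/s14.png'); 
imt=ctrl.read_camera('top'); cv2.imwrite('pics/t14.png',imt[:,:,::-1])
```

```text
33.35 [0.5338 0.0028 0.2492] 76.64 60.31 [0.27 0.57 0.97] [-0.027  0.021 -0.012]
```

View pics/s14.png

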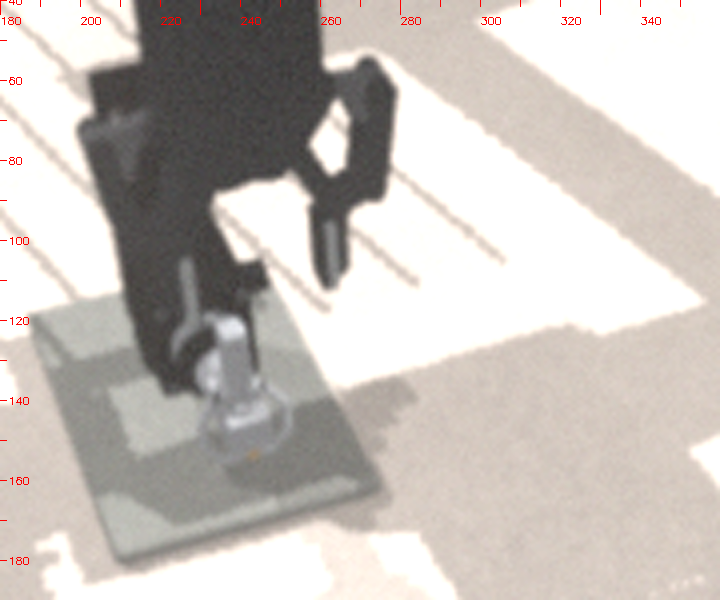

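View pics/t14.png

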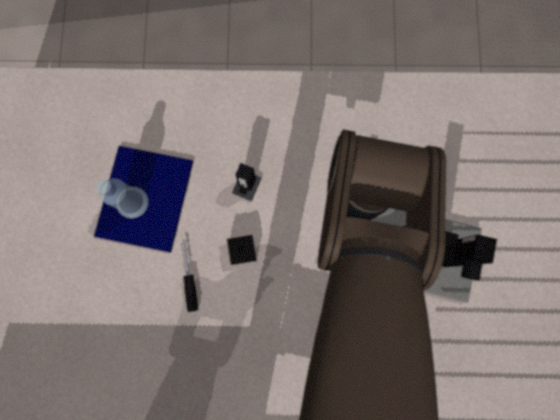

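The scene view shows the pin upright on the shaft at (237,130) with the ring down around it. The top view shows the bystanders where they started, and the gripper is clear.

```bash
python3 -c "
from plant import ctrl
print(ctrl.sign_off())"
```

```text
the job is handed in; nothing more can be done
None
```

The pin is home in the shaft's cross hole with its ring swung down past the ball, and I handed the job in at about 33 s. Sign-off gave no verdict.

**Pin:** It went in at about (0.5186, −0.0637). Lateral forces stayed near 2 N until the shoulder touched. I gripped it again and pressed: it barely moved while the force rose to about 5 N, so it was seated.

**Ring:** I swung it down with the open fingers on its side legs. The inward push rose to about 5 N, dropped as it passed the ball, then rose again at the stop.

**Last checks:**
- In the closest wrist picture the leg corners were 22.7 px apart. My model gives 23.0 px at the 79° stop and 26.5 px at 70°, so the ring reads as at its stop.
- The gripper was clear, and the bottle, meter and screwdriver looked unmoved.

**What disagreed:**
- The absolute pixel rows gave slightly smaller ring angles, about 72–77° against the required 73°. I put this down to a calibration offset of under 1 mm.
- The pin's ring started pointing at about −151°, which is 119° from world +y, not within the stated 80°. I went by the pictures.
- I did not feel the ball in the hole as a clear 2–5 N push during insertion.

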